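# Set the microscope light to the sixth dot and switch it on

## Task

Set up the microscope's light: with a fingertip, push the lever of the big selector on the white control box clockwise, click by click, until it rests at the sixth of its eight dots (counting the smallest dot as the first), without pinching the lever and without overshooting to the seventh. Only then press the round button on the same box fully down with a fingertip and let it come back up. Do not shove or lift the control box, and leave everything else where it stands.

Things in the scene. Friction and masses are not known exactly. Their poses are not given: they have to be found in the camera images.
- box: White light control box, 200 mm (x) by 280 mm (y), top at 60 mm above its origin. Origin: centre of its underside, at table height; z up, the front (with cooling slots) faces its -x. It weighs about 1.6 kg and stands loose on four rubber feet: a sideways push of 7 to 12 N can shift it. On its flat top are the selector (towards +y) and the button (towards -y), 148 mm apart.
- dial_axis (a point): Point on the selector's vertical turning axis, at the level of the box's top face; in the box's frame (0, 55, 60) mm. Eight black dots lie on a circle of 64 mm radius around it, 30 degrees apart, growing from 5 mm (first) to 13 mm (eighth) clockwise as seen from above. Measured from the box's +x towards its +y, dot n is at the angle 135 - 30 n degrees: the first at +105, the sixth at -45.
- selector (a joint): Selector angle, rad, growing clockwise seen from above: 0 with the lever at the first dot (end stop), then 0.524 (30 degrees) a click, so dot n is at 0.524 (n - 1): the sixth at 2.618, the eighth at 3.665 (end stop). It has spring detents: pushed past half-way between two dots it snaps on to the next by itself and stays there. It takes about 2 to 4 N at the lever. At the start it rests at one of the first four dots.
- lever_tip (a point): Top outer end of the selector's one black lever, 52 mm from the axis and 32 mm above the box's top. The lever is an upright radial bar on a round grey hub (48 mm diameter, top 16 mm above the box); it stands from 6 to 32 mm above the box's top, reaches from the axis (its stub end 6 mm behind it) out to 52 mm, is 8 mm thick, 14 mm where the two rubber side pads are. x axis: outwards along the lever; z up.
- pad_ccw: Rubber pad, 26 mm long and 3 mm thick, on the lever's anticlockwise side, from 25 to 51 mm from the axis and 8 to 28 mm above the box's top: the face to push for turning clockwise. Its origin is on the selector's axis at the box's top; x outwards along the lever.
- pad_cw: The same pad on the lever's clockwise side. Fingers pressing on both pads at once count as pinching. Its origin is on the selector's axis at the box's top.
- button (a joint): Button travel, m: 0 up, 0.006 fully down; spring return, 5 N when fully down.
- button_top (a point): Centre of the top of the grey round push button, 32 mm in diameter, in a black housing (48 mm diameter, 12 mm high) on the box; in the box's frame (-30, -90, 82) mm, that is 22 mm above the box's top; it moves with the button; pressed straight down.
- puck: Bystander: black resin sample puck, 25 mm diameter, 20 mm high, standing on the box's top behind the button. Origin: centre of its underside.
- ring_a: Bystander: flat brass ring, 100 mm outside diameter, 6 mm high, lying on the table. Origin: centre of its underside.
- eyepiece: Bystander: black eyepiece, 40 mm diameter, 52 mm high, standing on the table. Origin: centre of its underside.
- jar: Bystander: jar, 48 mm diameter, 55 mm high, on the table. Origin: centre of its underside.
- tray: Bystander: open aluminium tray, 90 by 70 by 22 mm, on the table. Origin: centre of its underside.
- tweezers: Bystander: steel tweezers, 140 mm long, 8 mm high, lying on the table. Origin: centre of its underside.
- can: Bystander: aluminium can, 52 mm diameter, 70 mm high, on the table. Origin: centre of its underside.

How it is judged:
On the way, in this order (a step that is already met when the one before it is completed fails the run):
1. the selector rests at the sixth dot (value of joint selector between 2.46799 and 2.76799 rad and velocity of joint selector between -0.3 and 0.3 rad/s), for 0.2 s.
2. the button is pressed fully down by the fingers with the selector at the sixth dot (value of joint selector between 2.46799 and 2.76799 rad and value of joint button above 0.0045 m and contact force between the fingers and button above 0.5 N), for 0.05 s.
At the end, for the whole second after the job is handed in: The selector rests within 0.15 rad of the sixth dot, the button is up again (within 1.5 mm), and the control box stands flat within 25 mm of where it stood (value of joint selector between 2.46799 and 2.76799 rad and value of joint button below 0.0015 m and velocity of joint selector between -0.1 and 0.1 rad/s and distance of box from where it was at the start of the episode below 0.025 m and angle between box's own z axis and vertical below 0.05 rad); the robot touches nothing.
It fails at once if the selector is turned past half-way from the sixth dot to the seventh (value of joint selector above 2.93799 rad).
It fails at once if the button is pressed while the selector is not at the sixth dot (value of joint button above 0.003 m and not (value of joint selector between 2.46799 and 2.76799 rad)).
It fails at once if the lever is pinched (fingers press on both its sides at once) (contact force between the fingers and pad_ccw above 1 N and contact force between the fingers and pad_cw above 1 N).
It fails at once if the control box is lifted, tipped or shoved more than 25 mm (height (world z) of box above 0.008 m or angle between box's own z axis and vertical above 0.08 rad or distance of box from where it was at the start of the episode above 0.025 m).
It fails at once if a bystander is lifted, tipped over or moved more than 30 mm (distance of any of puck, ring_a, eyepiece, jar, tray, tweezers, can from where it was at the start of the episode above 0.03 m or angle between any of puck, ring_a, eyepiece, jar, tray, tweezers, can's own z axis and vertical above 0.5 rad or height (world z) of puck above 0.075 m or height (world z) of any of ring_a, eyepiece, jar, tray, tweezers, can above 0.015 m).
It also fails if it takes over 54 s, if anything falls off the work surface, if the arm or the gripper's body presses on something with over 40 N, if the wrist force passes 120 N, or if a joint passes its speed limit or range.

## Robot

A 6-joint arm with a two-finger parallel gripper is mounted at the origin on the work surface. World frame = base frame: x ahead of the robot, y to its left, z up, the work surface at z = 0. Lengths are in m, angles in rad, forces in N, time in s.
With the tool pointing down it reaches from about 0.35 to 0.925 m from the base axis. Payload 6.4 kg.
Tool frame: the origin (TCP) lies between the finger pads; the fingertips stand 17 mm ahead of it and the grasp point (between the pads) lies 2 mm behind it (tip_extent is the distance from the TCP to the fingertips, in m); z points along the fingers, y is the line along which they close (so a half turn about z gives the same grasp; the last joint's range is limited). The gripper opens to 94 mm and grips with 3 to 60 N. Pads are 16 mm wide; open, the fingers measure 119 mm over their backs; the gripper's body (75 mm by 177 mm) begins 78 mm behind the grasp point.
Start: joints at [-1.407, 0.245, 1.558, -0, 1.339, -0.174], TCP at [0.215, -0.613, 0.222] pointing down, gripper open.
Joint ranges: [-3.13, 3.13], [-1.02, 2.26], [0.13, 2.54], [-0.95, 4.09], [0.21, 2.88], [-2.74, 2.74]. Speed limits (rad/s): [2.57, 2.57, 3.14, 3.14, 3.14, 3.14].

## Interface

Orientations are given as a unit quaternion [w, x, y, z].
In Python, from bench import observe, camera, hand_in, spot_in, landmark_of, tip_extent gives the robot as it stands.
- The arm moves only by the tool step_arm, never from a script. Its argument "rows" is a list of rows, each an object with "travel": the shift along the world's x, y, z each as a share of 0.04 m, from -1 to 1, a list of three; "rot": the turn, a rotation vector about the world's x, y, z each as a share of 0.15 rad, from -1 to 1, a list of three. A call has 1 to 20 rows; each row shifts and turns the commanded pose from where the row before left it; what a row does not reach is not made up. A row lasts 1/8 s, in which the tool goes at most 62.5 mm and 10.7 degrees, less where a joint would pass 70% of its speed; a pose out of reach is approached as far as the arm can. A call with a number of a shift or a turn outside -1 to 1 is refused whole. A call with a gripper value outside its range is refused whole. "fingers" is the closure, from -1 (fully open) to 1 (shut), so that 0 is half open, set as the call begins (left out, the last holds). The fingers move at their own pace and stop on an object; "grip_force" is the grip in N (left out, the last holds). Time passes only in rows, so rows that do not move let the fingers close. It gives the time, the measured TCP pose, the force, the opening and the grip force at its end, in the units of the state.
- observe(): the state, without advancing time (a new reading comes with each control period).
- camera(name): name is "side" or "top" or "wrist"; returns a dict with "pixels" (400x640x3 uint8, red, green, blue), "camera_matrix" (3x3 intrinsics, pixels), "dist" ([k1, k2, p1, p2, k3] as OpenCV has them; the pictures are not rectified), "origin" and "attitude" of the camera in the world; the wrist camera has in their place "hand_eye" (4x4, takes a point from camera to tool coordinates, whose origin is the TCP and whose axes are the flange's). Camera axes: x right, y down, z forward; pixel columns grow to the right and rows downward; lengths in m; the calibration is good to about 2 mm. A picture is of the moment at which its call begins: read the wrist's pose just before it. There is no depth.
- hand_in(): hands the job in; it is judged then, once.
Trained networks look in the newest picture that a camera, given by its name, has taken for a name from the list of things; names that differ only in an ending like _2 or _b are one class to them, and where a whole thing is asked for, a point or a joint stands for the part that bears it (a point fixed in the world has none). Each returns a list of dicts, best first, with "confidence" (0 to 1); they miss things now and then, are a little off and sometimes report something else, mostly with a low value. They report only what shows in the picture. A call takes as long as a camera call.
- spot_in(thing, camera): "position" ([x, y, z] in m, in world coordinates, good to about 4 mm: the middle of the surface that is visible of it).
- landmark_of(thing, camera): "position" ([x, y, z] in m, in world coordinates, good to about 4 mm: a listed point, or the origin of a listed thing).
The state is a dict: "time": time; "q": joint angles; "qvel": joint speeds; "tau": joint torques, N m; "tool_pos": TCP position; "tcp_rot": TCP orientation; "ft_force": force on the tool from outside, world axes, zero at the start; "wrist_torque": the same for the moment, N m; "grip_width": opening from 0.0 (shut) to 1.0 (fully open); "finger_force": force on a finger pad.
Only numpy, scipy, OpenCV 4.12 (cv2) and the standard library are available. Lean on these libraries where they do the work, as an engineer would, in place of code of your own. Each camera call takes 0.05 s, during which the arm holds its last target. There are 200 camera calls.

## Working session

There is one attempt and no reset: what is moved stays moved. The work goes in short steps, Python scripts to look and compute and a tool call to move; the robot and the scene stay as the last step left them, time stands still between calls to the robot, and variables do not carry over. Pictures are saved under pics/ and viewed, at most 10 in all, crops included, and the job is handed in when it is done.

Besides the shell and the picture viewer there is one more tool, called by a JSON object that holds its "fn" and its "kwargs". step_arm: Moves the arm, as the interface text tells. Its arguments: {"type":"object","properties":{"rows":{"type":"array"},"fingers":{"type":"number"},"grip_force":{"type":"number"}},"required":["rows"]}

```bash
mkdir -p pics; python3 - <<'E'
from bench import *
import cv2,numpy as np
s=observe();print(s['time'],s['tool_pos'],s['tcp_rot'],s['grip_width'],tip_extent)
for c in('top','side'):
    im=camera(c);cv2.imwrite(f'pics/{c}0.png',im['pixels'][:,:,::-1])
    print(c,im['origin'])
    for t in('box','dial_axis','lever_tip','button_top','puck','pad_ccw','can','jar','eyepiece'):
        for r in landmark_of(t,c)[:2]:print(t,np.round(r['position'],3),round(r['confidence'],2))
E
```

```text
0.0 [ 0.21532634 -0.61271064  0.2213859 ] [-9.33910332e-04  9.85774345e-01  1.68071614e-01  1.67426064e-05] 1.0025468296782905 0.017
top [0.34442249 0.0561062  1.09016487]
box [ 0.531  0.016 -0.002] 0.94
dial_axis [0.511 0.063 0.06 ] 0.85
lever_tip [0.554 0.091 0.089] 0.94
button_top [ 0.534 -0.082  0.08 ] 0.54
button_top [ 0.632 -0.067  0.06 ] 0.52
puck [ 0.629 -0.068  0.058] 0.52
can [ 0.71  -0.025 -0.001] 0.94
jar [ 0.572 -0.184 -0.   ] 0.56
jar [ 0.708 -0.027  0.   ] 0.56
eyepiece [ 0.52   0.214 -0.001] 0.61
side [ 0.50283834 -0.58743753  0.49648674]
box [0.553 0.092 0.094] 0.74
box [0.529 0.011 0.001] 0.65
dial_axis [0.512 0.064 0.057] 0.94
dial_axis [0.516 0.07  0.06 ] 0.67
lever_tip [0.555 0.096 0.096] 0.74
button_top [ 0.525 -0.085  0.083] 0.67
button_top [ 0.407 -0.07  -0.003] 0.44
can [ 0.704 -0.026 -0.001] 0.89
jar [ 0.575 -0.186 -0.   ] 0.57
eyepiece [0.512 0.064 0.057] 0.63
eyepiece [ 0.384  0.217 -0.002] 0.59
```

View pics/top0.png

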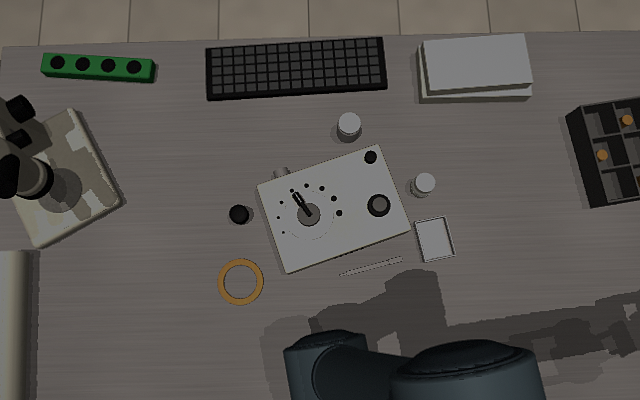

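View pics/side0.png

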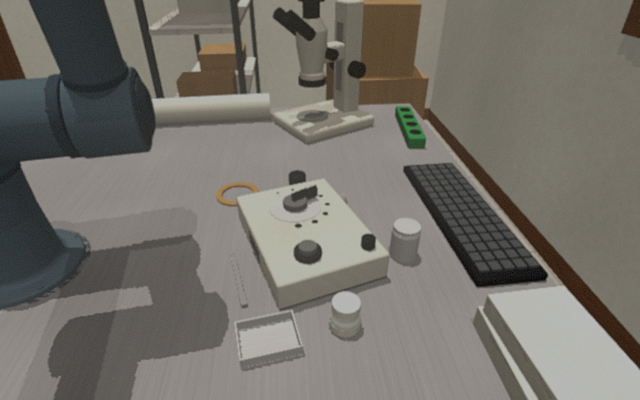

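The top view shows the box yawed about +20°. The selector is at (308,214) with its lever pointing up-left towards dot 4 (world angle about 35°). The button is at (378,205) and the puck at (370,157). The side view agrees. Next I move above the anticlockwise side of the lever with the fingers shut and the tool y axis along the lever.

{"fn": "step_arm", "kwargs": {"rows": [{"travel": [0.42, 0.95, 0], "rot": [0, 0, 0.65]}, {"travel": [0.42, 0.95, 0], "rot": [0, 0, 0.65]}, {"travel": [0.42, 0.95, 0], "rot": [0, 0, 0.65]}, {"travel": [0.42, 0.95, 0], "rot": [0, 0, 0.65]}, {"travel": [0.42, 0.95, 0], "rot": [0, 0, 0.65]}, {"travel": [0.42, 0.95, 0], "rot": [0, 0, 0.65]}, {"travel": [0.42, 0.95, 0], "rot": [0, 0, 0.65]}, {"travel": [0.42, 0.95, 0], "rot": [0, 0, 0.65]}, {"travel": [0.42, 0.95, 0], "rot": [0, 0, 0.65]}, {"travel": [0.42, 0.95, 0], "rot": [0, 0, 0.65]}, {"travel": [0.42, 0.95, 0], "rot": [0, 0, 0.65]}, {"travel": [0.42, 0.95, 0], "rot": [0, 0, 0.65]}, {"travel": [0.42, 0.95, 0], "rot": [0, 0, 0.65]}, {"travel": [0.42, 0.95, 0], "rot": [0, 0, 0.65]}, {"travel": [0.42, 0.95, 0], "rot": [0, 0, 0.65]}, {"travel": [0.42, 0.95, 0], "rot": [0, 0, 0.65]}, {"travel": [0.42, 0.95, 0], "rot": [0, 0, 0.65]}, {"travel": [0.42, 0.95, 0], "rot": [0, 0, 0.65]}, {"travel": [0.42, 0.95, 0], "rot": [0, 0, 0.65]}, {"travel": [0, 0, 0], "rot": [0, 0, 0]}], "fingers": 1, "grip_force": 20}}

```text
time: 3.5
tool_pos: [0.535, 0.1106, 0.2224]
tcp_rot: [-0.0, 0.456, 0.89, 0.0]
ft_force: [0.2, -0.3, 0.1]
grip_width: 0.004
finger_force: 0.0
```

```bash
cat > h.py <<'E'
from bench import *
import cv2,numpy as np
from scipy.spatial.transform import Rotation as R
def st():
    s=observe();m=R.from_quat(np.roll(s['tcp_rot'],-1)).as_matrix()
    print('t',round(s['time'],2),'pos',np.round(s['tool_pos'],4),'yaxis deg',np.degrees(np.arctan2(m[1,1],m[0,1])).round(1),'z',np.round(m[:,2],3),'w',round(s['grip_width'],3),'F',np.round(s['ft_force'],1));return s,m
def look(c,name,things):
    s,m=st();im=camera(c);cv2.imwrite(f'pics/{name}.png',im['pixels'][:,:,::-1])
    for t in things:
        for r in landmark_of(t,c)[:2]:print(c,t,np.round(r['position'],4),round(r['confidence'],2))
    return s,m,im
E
python3 - <<'E'
from h import *
s,m,im=look('wrist','w1',('box','dial_axis','lever_tip','button_top','puck'))
look('top','t1',('dial_axis','lever_tip','button_top'))
E
```

```text
t 3.5 pos [0.535  0.1106 0.2224] yaxis deg 35.7 z [-0.  0. -1.] w 0.004 F [ 0.2 -0.3  0.1]
wrist box [5.328e-01 1.330e-02 2.000e-04] 0.93
wrist dial_axis [0.513  0.0663 0.065 ] 0.74
wrist lever_tip [0.5555 0.0944 0.092 ] 0.89
wrist button_top [0.5291 0.0151 0.0029] 0.29
t 3.8 pos [0.5344 0.1078 0.2225] yaxis deg 35.4 z [ 0. -0. -1.] w 0.005 F [-0.3  0.2  0.5]
top dial_axis [0.5121 0.0647 0.0593] 0.78
top button_top [ 0.5351 -0.083   0.0832] 0.71
```

View pics/w1.png

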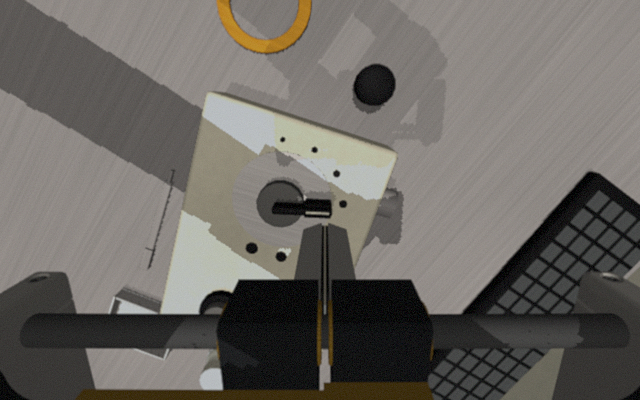

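The wrist view shows the lever pointing right with its tip at (330,208), at dot 4 (343,204). Dots 1–3 are at (283,139), (314,150) and (337,174), and dots 7 and 8 at (281,257) and (252,248). I use these dots to refine the axis.

```bash
python3 - <<'E'
from h import *
from scipy.optimize import least_squares
s,m,im=look('wrist','w2',())
g=cv2.cvtColor(im['pixels'],cv2.COLOR_RGB2GRAY)
T=np.array(im['hand_eye']);P=[];ns=[1,2,3,4,7,8]
for p in [(283,139),(314,150),(337,174),(343,204),(281,257),(252,248)]:
    x,y=p;w=g[y-9:y+10,x-9:x+10].astype(float);yy,xx=np.mgrid[-9:10,-9:10]
    k=(w<60)&(xx**2+yy**2<81);u=[x+xx[k].mean(),y+yy[k].mean()] if k.sum()>3 else p
    a=cv2.undistortPoints(np.array([[u]],float),im['camera_matrix'],np.array(im['dist'])).ravel()
    d=m@T[:3,:3]@[*a,1];o=s['tool_pos']+m@T[:3,3]
    P.append((o+d*(0.06-o[2])/d[2])[:2]);print(p,np.round(u,1),P[-1].round(4))
P=np.array(P);a=np.radians(135-30*np.array(ns))
f=lambda v:(np.c_[v[0]+.064*np.cos(a+v[2]),v[1]+.064*np.sin(a+v[2])]-P).ravel()
r=least_squares(f,[.512,.064,.35],loss='soft_l1',f_scale=.002);print(r.x,np.degrees(r.x[2]),(f(r.x)*1000).round(1))
c,sn=np.cos(r.x[2]),np.sin(r.x[2]);print('button',r.x[0]+c*-.03+sn*.145,r.x[1]+sn*-.03-c*.145)
E
```

```text
t 4.0 pos [0.5346 0.1082 0.2226] yaxis deg 35.4 z [ 0. -0. -1.] w 0.004 F [-0.7 -0.1 -1.6]
(283, 139) [283.9 137.7] [0.4775 0.1201]
(314, 150) [315.6 147.8] [0.5089 0.1301]
(337, 174) [337.8 171.6] [0.5414 0.1234]
(343, 204) [344.3 201.9] [0.566  0.1011]
(281, 257) [282.4 255.1] [0.547  0.0122]
(252, 248) [253.1 246.5] [0.5152 0.0023]
[0.51217265 0.06625235 0.31146575] 17.8456726565217 [-0.  -0.1  0.1  0.   0.  -0.2 -0.1 -0.1 -0.1  0.3  0.1  0.1]
button 0.5280519436486619 -0.0809646638122027
```

{"fn": "step_arm", "kwargs": {"rows": [{"travel": [0, 0, -0.67], "rot": [0, 0, -0.3]}, {"travel": [0, 0, -0.67], "rot": [0, 0, 0]}, {"travel": [0, 0, -0.67], "rot": [0, 0, 0]}, {"travel": [0, 0, -0.67], "rot": [0, 0, 0]}, {"travel": [0, 0, -0.66], "rot": [0, 0, 0]}, {"travel": [0, 0, 0], "rot": [0, 0, 0]}]}}

```text
time: 4.8
tool_pos: [0.5329, 0.1086, 0.0869]
tcp_rot: [-0.002, 0.478, 0.878, -0.001]
ft_force: [0.2, -0.5, 0.5]
grip_width: 0.007
finger_force: 0.0
```

```bash
python3 - <<'E'
from h import *
s,m=st()
A=np.array([.5122,.0662])
def W(th,r=.042,off=.015):
    a=np.radians(th);return A+r*np.array([np.cos(a),np.sin(a)])+off*np.array([-np.sin(a),np.cos(a)])
p=s['tool_pos'][:2];print('approach',((W(32.85)-p)/.04).round(3))
p=W(32.85)
for th in np.arange(29.85,-24,-3):
    q=W(th);print(round(th,1),((q-p)/.04).round(3));p=q
E
```

```text
t 4.8 pos [0.5329 0.1086 0.0869] yaxis deg 32.9 z [-0.005 -0.    -1.   ] w 0.007 F [ 0.2 -0.5  0.5]
approach [ 0.161 -0.175]
29.8 [ 0.045 -0.037]
26.8 [ 0.043 -0.039]
23.8 [ 0.041 -0.041]
20.8 [ 0.039 -0.043]
17.8 [ 0.037 -0.045]
14.8 [ 0.034 -0.047]
11.9 [ 0.032 -0.049]
8.9 [ 0.029 -0.051]
5.9 [ 0.027 -0.052]
2.9 [ 0.024 -0.053]
-0.1 [ 0.021 -0.054]
-3.1 [ 0.018 -0.056]
-6.1 [ 0.015 -0.056]
-9.1 [ 0.012 -0.057]
-12.1 [ 0.009 -0.058]
-15.2 [ 0.006 -0.058]
-18.2 [ 0.003 -0.058]
-21.2 [ 0.    -0.058]
```

{"fn": "step_arm", "kwargs": {"rows": [{"travel": [0.04, -0.044, 0], "rot": [0, 0, 0]}, {"travel": [0.04, -0.044, 0], "rot": [0, 0, 0]}, {"travel": [0.04, -0.044, 0], "rot": [0, 0, 0]}, {"travel": [0.04, -0.044, 0], "rot": [0, 0, 0]}, {"travel": [0.045, -0.037, 0], "rot": [0, 0, -0.35]}, {"travel": [0.043, -0.039, 0], "rot": [0, 0, -0.35]}, {"travel": [0.041, -0.041, 0], "rot": [0, 0, -0.35]}, {"travel": [0.039, -0.043, 0], "rot": [0, 0, -0.35]}, {"travel": [0.037, -0.045, 0], "rot": [0, 0, -0.35]}, {"travel": [0.034, -0.047, 0], "rot": [0, 0, -0.35]}, {"travel": [0.032, -0.049, 0], "rot": [0, 0, -0.35]}, {"travel": [0.029, -0.051, 0], "rot": [0, 0, -0.35]}, {"travel": [0, 0, 0], "rot": [0, 0, 0]}]}}

```text
time: 6.42
tool_pos: [0.5532, 0.0872, 0.0889]
tcp_rot: [0.0, 0.65, 0.76, -0.0]
ft_force: [-0.3, 0.6, 0.5]
grip_width: 0.004
finger_force: 0.0
```

```bash
python3 - <<'E'
from h import *
s,m,im=look('wrist','w3',('dial_axis','lever_tip','box'))
look('top','t3',('dial_axis','lever_tip'))
look('side','s3',('dial_axis','lever_tip'))
E
```

```text
t 6.42 pos [0.5532 0.0872 0.0889] yaxis deg 8.9 z [ 0. -0. -1.] w 0.004 F [-0.3  0.6  0.5]
wrist dial_axis [0.5139 0.0661 0.0625] 0.57
wrist box [0.5302 0.0148 0.0013] 0.84
t 6.62 pos [0.553  0.0876 0.0888] yaxis deg 8.9 z [ 0. -0. -1.] w 0.008 F [ 0.6  0.5 -0.2]
t 6.78 pos [0.553  0.0876 0.0889] yaxis deg 8.9 z [ 0. -0. -1.] w 0.007 F [-0.   0.2  0.2]
side dial_axis [0.5111 0.0627 0.0578] 0.97
side lever_tip [0.5607 0.0658 0.0925] 0.93
```

View pics/w3.png

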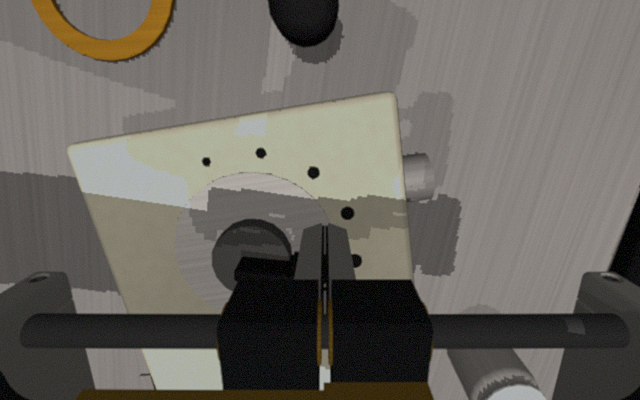

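The wrist view shows dots 1–5, with dot 5 beside the finger at (356,261), and the lever has moved out of view below it. The side camera puts the lever at about +3.5°, which is dot 5. The force is near zero and the box has not moved. I continue one more click.

{"fn": "step_arm", "kwargs": {"rows": [{"travel": [0.027, -0.052, 0], "rot": [0, 0, -0.35]}, {"travel": [0.024, -0.053, 0], "rot": [0, 0, -0.35]}, {"travel": [0.021, -0.054, 0], "rot": [0, 0, -0.35]}, {"travel": [0.018, -0.056, 0], "rot": [0, 0, -0.35]}, {"travel": [0.015, -0.056, 0], "rot": [0, 0, -0.35]}, {"travel": [0.012, -0.057, 0], "rot": [0, 0, -0.35]}, {"travel": [0.009, -0.058, 0], "rot": [0, 0, -0.35]}, {"travel": [0.006, -0.058, 0], "rot": [0, 0, -0.35]}, {"travel": [0.003, -0.058, 0], "rot": [0, 0, -0.35]}, {"travel": [0, 0, 0], "rot": [0, 0, 0]}]}}

```text
time: 8.18
tool_pos: [0.5584, 0.0674, 0.0888]
tcp_rot: [-0.0, 0.81, 0.586, -0.0]
ft_force: [-1.0, 0.1, 0.3]
grip_width: 0.007
finger_force: 0.0
```

```bash
python3 - <<'E'
from h import *
look('side','s4',('dial_axis','lever_tip'))
look('top','t4',('dial_axis','lever_tip'))
E
```

```text
t 8.18 pos [0.5584 0.0674 0.0888] yaxis deg -18.2 z [-0. -0. -1.] w 0.007 F [-1.   0.1  0.3]
side dial_axis [0.5116 0.0653 0.0608] 0.61
side lever_tip [0.5545 0.0402 0.0946] 0.59
t 8.32 pos [0.5584 0.0676 0.0889] yaxis deg -18.2 z [ 0. -0. -1.] w 0.005 F [-0.1 -0.7 -0.5]
```

The lever now reads about -30° against -27° for dot 6. I back off, rise and move above the button.

{"fn": "step_arm", "kwargs": {"rows": [{"travel": [0.05, 0.14, 0], "rot": [0, 0, 0]}, {"travel": [0, 0, 0.8], "rot": [0, 0, 0]}, {"travel": [0, 0, 0.8], "rot": [0, 0, 0]}, {"travel": [0, 0, 0.8], "rot": [0, 0, 0]}, {"travel": [0, 0, 0.4], "rot": [0, 0, 0]}, {"travel": [-0.2, -0.95, 0], "rot": [0, 0, 0]}, {"travel": [-0.2, -0.95, 0], "rot": [0, 0, 0]}, {"travel": [-0.2, -0.95, 0], "rot": [0, 0, 0]}, {"travel": [-0.2, -0.95, 0], "rot": [0, 0, 0]}, {"travel": [0, 0, 0], "rot": [0, 0, 0]}]}}

```text
time: 9.72
tool_pos: [0.5278, -0.0804, 0.2002]
tcp_rot: [-0.0, 0.811, 0.585, -0.0]
ft_force: [-0.3, -0.1, 0.7]
grip_width: 0.003
finger_force: 0.0
```

```bash
python3 - <<'E'
from h import *
look('top','t5',('dial_axis','lever_tip','button_top'))
look('side','s5',('dial_axis','lever_tip','button_top'))
look('wrist','w5',('dial_axis','lever_tip','button_top','puck'))
a=[cv2.imread(f'pics/{f}.png') for f in('t5','w5')]
cv2.imwrite('pics/c5.png',np.hstack([cv2.resize(a[0][120:300,220:440],(400,327)),cv2.resize(a[1],(400,250),interpolation=cv2.INTER_AREA)[0:250].copy() if 0 else cv2.copyMakeBorder(cv2.resize(a[1],(400,250)),0,77,0,0,cv2.BORDER_CONSTANT)]))
E
```

```text
t 9.72 pos [ 0.5278 -0.0804  0.2002] yaxis deg -18.4 z [-0.001  0.    -1.   ] w 0.003 F [-0.3 -0.1  0.7]
top dial_axis [0.5118 0.0656 0.0582] 0.73
top lever_tip [0.5566 0.0397 0.0926] 0.56
t 9.93 pos [ 0.5284 -0.0779  0.2005] yaxis deg -18.2 z [-0.001  0.    -1.   ] w 0.007 F [-0.1 -0.4 -0.8]
side dial_axis [0.5153 0.0659 0.0534] 0.97
side lever_tip [0.556  0.0428 0.0971] 0.74
side button_top [ 0.5265 -0.0831  0.0843] 0.73
side button_top [ 0.4635 -0.2002 -0.0013] 0.66
t 10.12 pos [ 0.5285 -0.078   0.2008] yaxis deg -18.1 z [-0.  0. -1.] w 0.006 F [-0.2  0.5  0.2]
wrist dial_axis [0.5117 0.0663 0.0634] 0.57
wrist lever_tip [0.5554 0.0468 0.0931] 0.79
wrist button_top [ 0.5296 -0.0796  0.0835] 0.8
wrist puck [ 0.6289 -0.0687  0.0556] 0.74
```

View pics/c5.png

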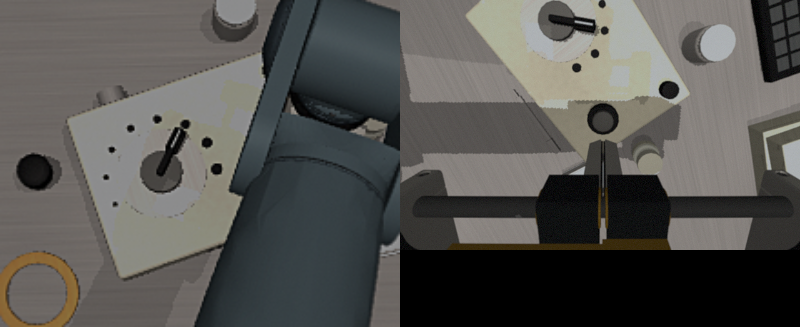

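The picture shows the lever at dot 6, with only two larger dots beyond it at (207,142) and (217,169). In the wrist half, the button is at (603,120), straight under the fingers. I descend and press.

{"fn": "step_arm", "kwargs": {"rows": [{"travel": [0, -0.08, -0.61], "rot": [0, 0, 0]}, {"travel": [0, 0, -0.61], "rot": [0, 0, 0]}, {"travel": [0, 0, -0.61], "rot": [0, 0, 0]}, {"travel": [0, 0, -0.61], "rot": [0, 0, 0]}, {"travel": [0, 0, 0], "rot": [0, 0, 0]}, {"travel": [0, 0, -0.04], "rot": [0, 0, 0]}, {"travel": [0, 0, -0.04], "rot": [0, 0, 0]}, {"travel": [0, 0, -0.04], "rot": [0, 0, 0]}, {"travel": [0, 0, -0.04], "rot": [0, 0, 0]}, {"travel": [0, 0, -0.04], "rot": [0, 0, 0]}, {"travel": [0, 0, -0.04], "rot": [0, 0, 0]}, {"travel": [0, 0, 0], "rot": [0, 0, 0]}, {"travel": [0, 0, 0], "rot": [0, 0, 0]}]}}

```text
time: 12.0
tool_pos: [0.5289, -0.0823, 0.0941]
tcp_rot: [0.0, 0.81, 0.586, 0.0]
ft_force: [0.6, 0.1, 5.3]
grip_width: 0.003
finger_force: 2.2
```

{"fn": "step_arm", "kwargs": {"rows": [{"travel": [0, 0, -0.03], "rot": [0, 0, 0]}, {"travel": [0, 0, -0.02], "rot": [0, 0, 0]}, {"travel": [0, 0, 0], "rot": [0, 0, 0]}, {"travel": [0, 0, 0], "rot": [0, 0, 0]}]}}

```text
time: 12.5
tool_pos: [0.529, -0.0823, 0.0931]
tcp_rot: [0.0, 0.81, 0.586, 0.0]
ft_force: [-1.8, 1.1, 12.4]
grip_width: 0.001
finger_force: 6.0
```

At 12 N the button is on its end stop. I release and rise.

{"fn": "step_arm", "kwargs": {"rows": [{"travel": [0, 0, 0], "rot": [0, 0, 0]}, {"travel": [0, 0, 0.1], "rot": [0, 0, 0]}, {"travel": [0, 0, 0.2], "rot": [0, 0, 0]}, {"travel": [0, 0, 0.8], "rot": [0, 0, 0]}, {"travel": [0, 0, 0.8], "rot": [0, 0, 0]}, {"travel": [0, 0, 0.8], "rot": [0, 0, 0]}, {"travel": [0, 0, 0], "rot": [0, 0, 0]}, {"travel": [0, 0, 0], "rot": [0, 0, 0]}]}}

```text
time: 13.5
tool_pos: [0.5273, -0.0817, 0.1978]
tcp_rot: [-0.001, 0.81, 0.586, -0.001]
ft_force: [0.5, -0.4, -0.8]
grip_width: 0.007
finger_force: 0.0
```

```bash
python3 - <<'E'
from h import *
look('side','s6',('dial_axis','lever_tip','button_top'))
look('wrist','w6',('box','lever_tip','button_top','puck'))
E
```

```text
t 13.5 pos [ 0.5273 -0.0817  0.1978] yaxis deg -18.2 z [-0.003  0.001 -1.   ] w 0.007 F [ 0.5 -0.4 -0.8]
side dial_axis [0.5099 0.0636 0.0596] 0.82
side lever_tip [0.5564 0.0415 0.0917] 0.94
side button_top [ 0.5255 -0.0844  0.0812] 0.76
t 13.7 pos [ 0.5276 -0.0818  0.198 ] yaxis deg -18.2 z [-0.003  0.001 -1.   ] w 0.004 F [-0.   0.2  0.1]
wrist box [5.29e-01 1.45e-02 5.00e-04] 0.76
wrist lever_tip [0.5586 0.0428 0.0927] 0.6
wrist button_top [ 0.5311 -0.0815  0.0837] 0.86
wrist button_top [ 0.4034 -0.072   0.0025] 0.4
wrist puck [ 0.6319 -0.068   0.0588] 0.78
wrist puck [ 0.4058 -0.072   0.0026] 0.54
```

View pics/s6.png

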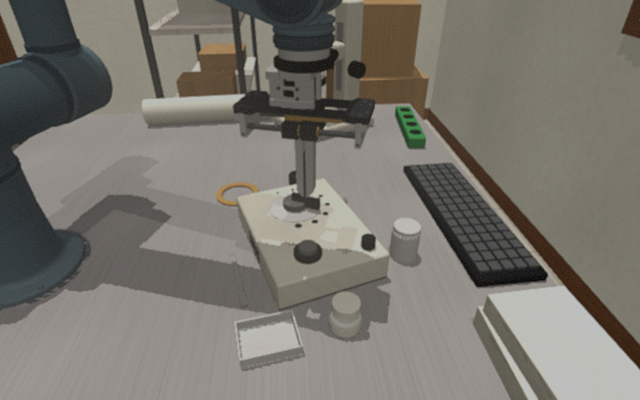

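The side view shows the fingers clear above the box, the button up at (308,250), the lever at dot 6 near (312,202), and everything else where it was.

```bash
python3 -c "
from bench import *
print(hand_in())"
```

```text
the job is handed in; nothing more can be done
None
```

I pushed the selector two clicks from dot 4 to dot 6, then pressed the button to its end stop and let it come back up; the last pictures showed the box and the other things in view unmoved, and I handed the job in at about 14 s (no verdict was returned).

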